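# Assemble two signal lights

## Task

Assemble the two machine signal lights. On the white base build the three-lamp tower: green lamp at the bottom, yellow in the middle, red on top; on the black base fit the blue lamp alone. Push every lamp straight down until it is fully home (in the bases it must click past the sprung balls), and leave the spool, the case and the screwdriver where they are.

Things in the scene. Friction and masses are not known exactly. Their poses are not given: they have to be found in the camera images.
- green_lamp: loose green lamp module, 130 g, round: ribbed green drum, 54 mm across, z = 16 to 64 mm, over a black plug, z = 0 to 16. Origin: centre of the plug's lower end, z up. Plug 38 mm wide, tip tapered to 31. Socket in the drum's top 42 mm wide, 18 deep: a lamp plugged into it rests drum on drum, origin 48 mm above this one's, no click. Stands on its plug at the start; grip the drum from above
- yellow_lamp: loose yellow lamp module, 130 g, round: ribbed yellow drum, 54 mm across, z = 16 to 64 mm, over a black plug, z = 0 to 16. Origin: centre of the plug's lower end, z up. Plug 38 mm wide, tip tapered to 31. Socket in the drum's top 42 mm wide, 18 deep: a lamp plugged into it rests drum on drum, origin 48 mm above this one's, no click. Stands on its plug at the start; grip the drum from above
- red_lamp: loose red lamp module, 130 g, round: ribbed red drum, 54 mm across, z = 16 to 64 mm, over a black plug, z = 0 to 16. Origin: centre of the plug's lower end, z up. Plug 38 mm wide, tip tapered to 31. Socket in the drum's top 42 mm wide, 18 deep: a lamp plugged into it rests drum on drum, origin 48 mm above this one's, no click. Stands on its plug at the start; grip the drum from above
- blue_lamp: loose blue lamp module, 130 g, round: ribbed blue drum, 54 mm across, z = 16 to 64 mm, over a black plug, z = 0 to 16. Origin: centre of the plug's lower end, z up. Plug 38 mm wide, tip tapered to 31. Socket in the drum's top 42 mm wide, 18 deep: a lamp plugged into it rests drum on drum, origin 48 mm above this one's, no click. Stands on its plug at the start; grip the drum from above
- white_base: white base, fixed, round: flange 72 mm wide, 8 high; collar 55 mm wide, top at z = 32 mm. Origin: centre of underside, z up. Socket in its top 40 mm wide, 20 deep; four sprung balls in its wall stop a lamp's plug about 9 mm short of home. About 5 N straight down (10 if askew) clicks it past them until the drum rests on the collar: lamp origin then 16 mm above the base's
- black_base: black base, fixed, round: flange 72 mm wide, 8 high; collar 55 mm wide, top at z = 32 mm. Origin: centre of underside, z up. Socket in its top 40 mm wide, 20 deep; four sprung balls in its wall stop a lamp's plug about 9 mm short of home. About 5 N straight down (10 if askew) clicks it past them until the drum rests on the collar: lamp origin then 16 mm above the base's
- spool: bystander: loose spool of white solder wire with black flanges, 59x72x41 mm, standing on its flange; origin under its middle on the bench, z up
- case: bystander: loose closed blue-grey case with darker lid, 70x90x29 mm; origin at the centre of its underside, z up
- driver: bystander: loose screwdriver with red handle, 178 mm long (along its y), 23 mm high; origin under its middle, z up
Mind the look-alikes: they are no part of the job. There is more than one size of the red_lamp; the one meant has the size given above. There is more than one size of the green_lamp; the one meant has the size given above.

How it is judged:
By the outcome, as a careful person would: the job done as asked, in the order asked, and still so for the second after the job is handed in, with the robot touching nothing.
It also fails if it takes over 104 s, if anything falls off the work surface, if the arm or the gripper's body presses on something with over 40 N, if the wrist force passes 120 N, or if a joint passes its speed limit or range.

## Robot

A 6-joint arm with a two-finger parallel gripper is mounted at the origin on a cart in front of the work surface, level with it; the furniture and walls round the work are solid. World frame = base frame: x ahead of the robot, y to its left, z up, the work surface at z = 0. Lengths are in m, angles in rad, forces in N, time in s.
With the tool pointing down it reaches from about 0.325 to 0.9 m from the base axis. Payload 6.1 kg.
Tool frame: the origin (TCP) lies midway between the tips of the shut fingers; the grasp point (between the pads) lies 19 mm behind it; y points along the fingers, z is the direction in which the jaws open and shut, and the axes are right-handed (so a half turn about y gives the same grasp; the last joint's range is limited). The gripper opens to 87 mm and grips with 3 to 60 N. Pads are 19 mm wide; open, the fingers measure 117 mm over their backs; the gripper's body (75 mm by 190 mm) begins 51 mm behind the grasp point.
Start: joints at [1.046, 0.22, 1.526, -0, 1.395, -0.126], TCP at [0.243, 0.576, 0.223] pointing down, gripper open.
Joint ranges: [-2.98, 2.98], [-0.91, 2.08], [0.09, 2.57], [-1.24, 4.39], [0.2, 2.65], [-2.68, 2.68]. Speed limits (rad/s): [2.57, 2.57, 3.01, 3.14, 3.14, 3.14].

## Interface

Orientations are given as a rotation vector (axis times angle).
In Python, from rig import bot, optics gives the robot as it stands. The module is installed in compiled form; this text tells all that it offers.
- The arm moves only by the shell command python3 -m creep 'ROWS' [FORCE]. ROWS is JSON, a list of rows, each an object of numbers: "dx", "dy", "dz": the shift along the tool's x, y, z in mm; "rx", "ry", "rz": the turn, a rotation vector about the tool's x, y, z in degrees; "hand": the closure, from -1 (fully open) to 1 (shut), so that 0 is half open. In form: [{"dx": .., "dy": .., "dz": .., "rx": .., "ry": .., "rz": .., "hand": ..}, ...]. A call has 1 to 8 rows; each row shifts and turns the commanded pose from where the row before left it, along the tool's axes as they then stand; what a row does not reach is not made up. A row lasts 1/12 s, in which the tool goes at most 41.7 mm and 7.16 degrees, less where a joint would pass 70% of its speed; a pose out of reach is approached as far as the arm can. A call is refused whole if a number of a shift passes 41.7 or a number of a turn 7.16, either way. A call with a gripper value outside its range is refused whole. The fingers move at their own pace and stop on an object; FORCE is the grip in N (left out, the last holds). Time passes only in rows, so rows that do not move let the fingers close. It gives the time, the measured TCP pose, the force and the opening at its end, in the units of the state.
- bot.sense(): the state, without advancing time (a new reading comes with each control period).
- optics.get_image(name): name is "scene" or "top" or "wrist"; returns a dict with "image" (480x640x3 uint8, blue, green, red), "vertical_fov" (degrees; the focal length in pixels is half the picture's height over the tangent of half this angle, whatever the lens; pixels are square), "cx", "cy" (the principal point, pixels), "origin" and "orientation" of the camera in the world; the wrist camera has in their place "tool_from_camera" (4x4, takes a point from camera to tool coordinates, whose origin is the TCP and whose axes are the tool frame's). Camera axes: x right, y down, z forward; pixel columns grow to the right and rows downward; lengths in m; the calibration is good to about 2 mm. A picture is of the moment at which its call begins: read the wrist's pose just before it. There is no depth.
- bot.finish_job(): hands the job in, once; it reports no verdict.
The state is a dict: "clock": time; "joint_pos": joint angles; "dq": joint speeds; "joint_torque": joint torques, N m; "position": TCP position; "eef_rot": TCP orientation; "force": force on the tool from outside, world axes, zero at the start; "wrist_torque": the same for the moment, N m; "width": opening from 0.0 (shut) to 1.0 (fully open).
Only numpy, scipy, OpenCV 4.12 (cv2) and the standard library are available. Lean on these libraries where they do the work, as an engineer would, in place of code of your own. Each camera call takes 0.05 s, during which the arm holds its last target. There are 200 camera calls.

## Working session

There is one attempt and no reset: what is moved stays moved. The work goes in short steps, Python scripts to look and compute and a shell command to move; the robot and the scene stay as the last step left them, time stands still between calls to the robot, and variables do not carry over. Pictures are saved under pics/ and viewed, about 12 in all and at most 16, crops included, and the job is handed in when it is done.

```bash
mkdir -p pics
python3 - <<'E'
from rig import bot, optics
import cv2
s=bot.sense();print(s)
for n in ("scene","top"):
    d=optics.get_image(n);cv2.imwrite(f"pics/{n}0.png",d.pop("image"));print(n,d)
E
```

```text
{'clock': 0.0, 'joint_pos': array([ 1.04592943e+00,  2.21221386e-01,  1.52764128e+00, -1.46070892e-05,
        1.39472540e+00, -1.26115880e-01]), 'dq': array([-0.00120869,  0.00022405, -0.00014098,  0.0010452 , -0.00103001,
        0.00201453]), 'joint_torque': array([-4.55536410e-04, -4.94628882e+01, -3.87365878e+01,  6.94829249e-02,
        5.74756390e-02, -1.92781058e-04]), 'position': array([0.24235876, 0.57539678, 0.22142425]), 'eef_rot': array([-1.54996912,  0.31337539, -0.3123889 ]), 'force': array([-0.73964274, -0.56389618,  0.03844898]), 'wrist_torque': array([-0.02972608,  0.05640689, -0.01756548]), 'width': 1.0006580439367398}
scene {'vertical_fov': 46.710049260112, 'cx': 316.397431242442, 'cy': 232.8922408547855, 'origin': array([-0.1156558 , -0.7608843 ,  0.91451075]), 'orientation': array([-2.14692684,  0.82633111, -0.3905207 ])}
top {'vertical_fov': 51.89705235307501, 'cx': 313.91399594948, 'cy': 245.11776444408835, 'origin': array([0.47711334, 0.01261126, 1.05831701]), 'orientation': array([-2.1552083 ,  2.2012112 , -0.12833311])}
```

View pics/top0.png

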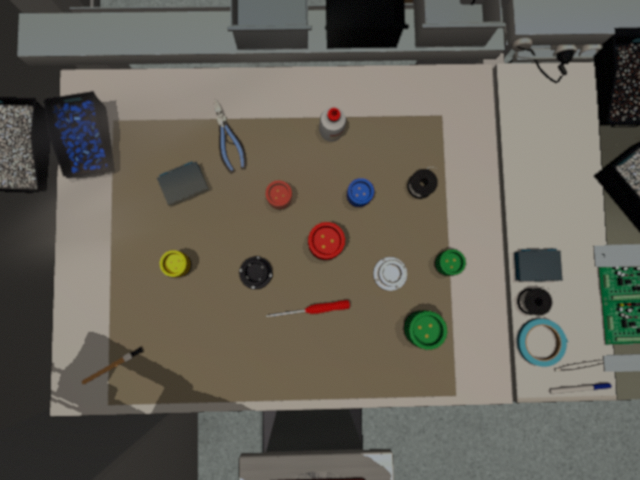

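View pics/scene0.png

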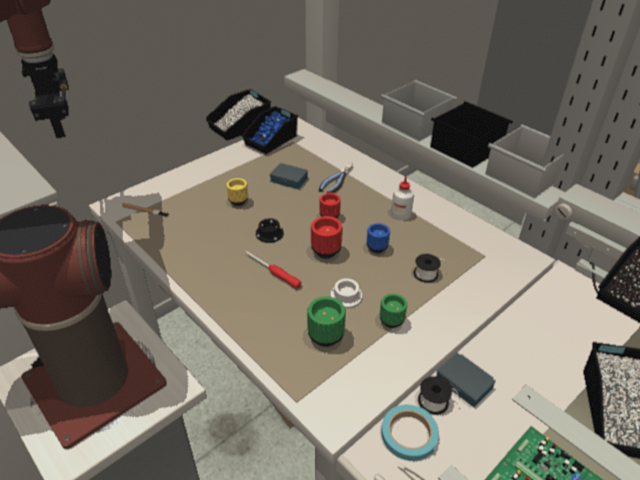

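The top view shows the 54 mm (small) lamps: red at (279,194), blue at (360,193), yellow at (174,264) and green at (450,263). The black base is at (256,272) and the white base at (390,274). The large red at (326,241) and large green at (427,330) are decoys. Next I'll measure these in enlarged crops.

```bash
cat > h.py <<'E'
import numpy as np, cv2
from scipy.spatial.transform import Rotation as R
from rig import bot, optics
def pix2plane(d,u,v,z,pose=None):
    f=240/np.tan(np.radians(d["vertical_fov"]/2))
    r=np.array([(u-d["cx"])/f,(v-d["cy"])/f,1.])
    if "origin" in d: o=np.array(d["origin"]);Rm=R.from_rotvec(d["orientation"]).as_matrix()
    else:
        T=np.array(d["tool_from_camera"]);Rt=R.from_rotvec(pose["eef_rot"]).as_matrix()
        o=Rt@T[:3,3]+pose["position"];Rm=Rt@T[:3,:3]
    w=Rm@r
    return o+w*(z-o[2])/w[2]
def go(tx,ty,tz,jaw=None):
    """shift in tool mm to TCP target; turn (deg, rotvec tool) to point down with jaw yaw (deg, world)"""
    s=bot.sense();Rt=R.from_rotvec(s["eef_rot"]).as_matrix();p=s["position"]
    a=np.degrees(np.arctan2(Rt[1,2],Rt[0,2]))
    d=Rt.T@(np.array([tx,ty,tz])-p)*1000
    print("clock",round(s["clock"],2),"pos",p.round(4),"jawyaw",a.round(1),"down",Rt[:,1].round(3),"w",round(s["width"],3),"F",s["force"].round(1),"q6",s["joint_pos"].round(2))
    print("shift tool mm",d.round(1))
    if jaw is not None:
        y=np.array([0,0,-1.]);z=np.array([np.cos(np.radians(jaw)),np.sin(np.radians(jaw)),0])
        G=np.c_[np.cross(y,z),y,z];q=np.degrees(R.from_matrix(Rt.T@G).as_rotvec());print("turn deg",q.round(1))
        print("shift after turn",(G.T@(np.array([tx,ty,tz])-p)*1000).round(1))
E
python3 - <<'E'
from h import *
d=optics.get_image("top");im=d["image"];hsv=cv2.cvtColor(im,cv2.COLOR_BGR2HSV)
R_={"red":((279,194),64),"blue":((360,193),64),"yellow":((174,264),64),"green":((450,263),64),"white":((390,274),32),"black":((256,272),32),"bigred":((326,241),90),"biggreen":((427,330),90)}
tiles=[]
for n,((u,v),z) in R_.items():
    c=im[v-24:v+24,u-24:u+24];tiles.append(cv2.resize(c,(192,192),interpolation=cv2.INTER_CUBIC))
    m=((hsv[...,1]>150)&(hsv[...,2]>50)).astype(np.uint8) if n not in("white","black") else None
    if m is not None:
        k,l,st,ce=cv2.connectedComponentsWithStats(m);i=np.argmin(np.linalg.norm(ce[1:]-[u,v],axis=1))+1
        print(n,ce[i].round(1),st[i],pix2plane(d,*ce[i],z/1000-.015).round(4))
    else: print(n,pix2plane(d,u,v,.032).round(4))
cv2.imwrite("pics/tiles.png",np.vstack([np.hstack(tiles[:4]),np.hstack(tiles[4:])]))
s=bot.sense();w=optics.get_image("wrist");print(w["tool_from_camera"].round(3),w["vertical_fov"],w["cx"],w["cy"])
for n,x,y in(("ww",.5,-.14),):go(x,y,.2,0)
E
```

```text
red [278.5 193.5] [266 181  26  26 517] [0.6874 0.0649 0.049 ]
blue [360.1 192.2] [348 179  26  27 498] [ 0.6872 -0.1049  0.049 ]
yellow [174.5 263.3] [160 250  30  27 663] [0.5467 0.2788 0.049 ]
green [451.2 261.9] [439 250  26  25 454] [ 0.5379 -0.2882  0.049 ]
white [ 0.5163 -0.1639  0.032 ]
black [0.5264 0.1148 0.032 ]
bigred [326.1 240.3] [ 308  222   38   38 1140] [ 0.5849 -0.0305  0.075 ]
biggreen [426.5 329.5] [ 408  311   38   38 1014] [ 0.4036 -0.2248  0.075 ]
[[-0.001  0.954  0.298 -0.083]
 [ 0.    -0.298  0.955 -0.161]
 [ 1.     0.001 -0.    -0.001]
 [ 0.     0.     0.     1.   ]] 58.82689294761014 313.429204105686 236.4369209565412
clock 0.2 pos [0.2425 0.5756 0.2218] jawyaw 67.1 down [-0.001 -0.001 -1.   ] w 0.999 F [-0.   0.2  1. ] q6 [ 1.05  0.22  1.53 -0.    1.39 -0.13]
shift tool mm [ 515.2   22.4 -559.5]
turn deg [ 0.1 67.1  0. ]
shift after turn [715.6  21.8 257.5]
```

View pics/tiles.png

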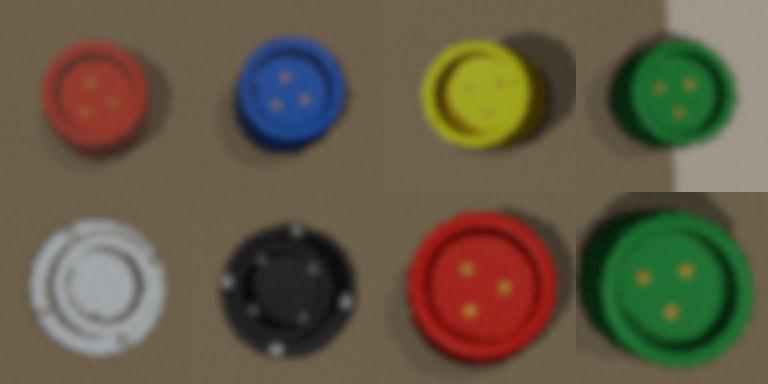

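```bash
python3 - <<'E'
from h import *
d=optics.get_image("top")
for n,u,v,z in(("red",278.6,193.1,.064),("blue",360.1,190.9,.064),("yellow",172.9,262.6,.064),("green",451.6,261.4,.064),("white",390.1,273.6,.008),("black",255.6,272.1,.008)):print(n,pix2plane(d,u,v,z).round(4)[:2])
E
python3 -m creep '[{"dz":-30,"ry":-5.75},{"dz":-36,"ry":-5.75},{"dz":-36,"ry":-5.75},{"dz":-36,"ry":-5.65},{"dz":-36,"dx":12},{"dz":-36,"dx":12},{"dz":-36,"dx":12},{"dz":-36,"dx":12}]' 30
python3 -c "
from h import *
go(.535,-.288,.16,90)"
```

```text
red [0.6852 0.0639]
blue [ 0.6867 -0.1033]
yellow [0.5472 0.2781]
green [ 0.5379 -0.2847]
white [ 0.518  -0.1683]
black [0.5273 0.1181]
clock 0.25 pos [0.2425 0.5757 0.222 ] jawyaw 67.1 down [-0.    -0.001 -1.   ] w 0.998 F [-0.3 -0.1 -0.5] q6 [ 1.05  0.22  1.53 -0.    1.39 -0.13]
shift tool mm [ 604.9   62.6 -682.3]
turn deg [  0.1 -22.9  -0. ]
shift after turn [ 292.5   62.  -863.7]schema error: expected keys dx, dy, dz, rx, ry, rz, hand
```

```bash
python3 -m creep '[{"dx":0,"dy":0,"dz":-30,"rx":0,"ry":-5.75,"rz":0,"hand":-1},{"dx":0,"dy":0,"dz":-36,"rx":0,"ry":-5.75,"rz":0,"hand":-1},{"dx":0,"dy":0,"dz":-36,"rx":0,"ry":-5.75,"rz":0,"hand":-1},{"dx":0,"dy":0,"dz":-36,"rx":0,"ry":-5.65,"rz":0,"hand":-1},{"dx":12,"dy":0,"dz":-36,"rx":0,"ry":0,"rz":0,"hand":-1},{"dx":12,"dy":0,"dz":-36,"rx":0,"ry":0,"rz":0,"hand":-1},{"dx":12,"dy":0,"dz":-36,"rx":0,"ry":0,"rz":0,"hand":-1},{"dx":12,"dy":0,"dz":-36,"rx":0,"ry":0,"rz":0,"hand":-1}]' 30
python3 -c "
from h import *
go(.535,-.288,.16,90)"
```

```text
clock: 0.92
position: [0.2579, 0.2973, 0.2225]
eef_rot: [-1.571, -0.002, 0.001]
force: [1.8, -0.7, 1.4]
width: 1.002
clock 0.92 pos [0.2579 0.2973 0.2225] jawyaw 90.1 down [ 0.001  0.    -1.   ] w 1.002 F [ 1.8 -0.7  1.4] q6 [ 0.66 -0.37  2.08 -0.    1.43 -0.92]
shift tool mm [ 275.9   62.5 -585.9]
turn deg [-0.   0.1  0. ]
shift after turn [ 277.1   62.5 -585.3]
```

```bash
python3 -m creep '[{"dx":25,"dy":0,"dz":-33,"rx":0,"ry":0,"rz":0,"hand":-1},{"dx":25,"dy":0,"dz":-33,"rx":0,"ry":0,"rz":0,"hand":-1},{"dx":25,"dy":0,"dz":-33,"rx":0,"ry":0,"rz":0,"hand":-1},{"dx":25,"dy":0,"dz":-33,"rx":0,"ry":0,"rz":0,"hand":-1},{"dx":25,"dy":0,"dz":-33,"rx":0,"ry":0,"rz":0,"hand":-1},{"dx":25,"dy":0,"dz":-33,"rx":0,"ry":0,"rz":0,"hand":-1},{"dx":25,"dy":0,"dz":-33,"rx":0,"ry":0,"rz":0,"hand":-1},{"dx":25,"dy":0,"dz":-33,"rx":0,"ry":0,"rz":0,"hand":-1}]'
python3 -m creep '[{"dx":9.5,"dy":7.8,"dz":-40,"rx":0,"ry":0,"rz":0,"hand":-1},{"dx":9.5,"dy":7.8,"dz":-40,"rx":0,"ry":0,"rz":0,"hand":-1},{"dx":9.5,"dy":7.8,"dz":-40,"rx":0,"ry":0,"rz":0,"hand":-1},{"dx":9.5,"dy":7.8,"dz":-40,"rx":0,"ry":0,"rz":0,"hand":-1},{"dx":9.5,"dy":7.8,"dz":-40,"rx":0,"ry":0,"rz":0,"hand":-1},{"dx":9.5,"dy":7.8,"dz":-40,"rx":0,"ry":0,"rz":0,"hand":-1},{"dx":9.5,"dy":7.8,"dz":-40,"rx":0,"ry":0,"rz":0,"hand":-1},{"dx":9.5,"dy":7.8,"dz":-40,"rx":0,"ry":0,"rz":0,"hand":-1}]'
python3 -m creep '[{"dx":0,"dy":0,"dz":0,"rx":0,"ry":0,"rz":0,"hand":-1},{"dx":0,"dy":0,"dz":0,"rx":0,"ry":0,"rz":0,"hand":-1}]'
python3 - <<'E'
from h import *
go(.5379,-.2847,.16,90)
s=bot.sense();d=optics.get_image("wrist");cv2.imwrite("pics/w1.png",d["image"])
np.save("w1.npy",dict(s=s,d=d),allow_pickle=True)
E
```

```text
clock: 1.58
position: [0.4591, 0.0329, 0.2227]
eef_rot: [-1.571, -0.001, -0.0]
force: [0.4, 1.3, -0.7]
width: 1.001
clock: 2.25
position: [0.5342, -0.2857, 0.1599]
eef_rot: [-1.571, -0.0, 0.0]
force: [1.5, 0.6, -0.2]
width: 0.999
clock: 2.42
position: [0.5333, -0.2852, 0.1586]
eef_rot: [-1.569, 0.004, -0.0]
force: [0.1, -0.0, 0.5]
width: 0.994
clock 2.42 pos [ 0.5333 -0.2852  0.1586] jawyaw 89.9 down [-0.002  0.002 -1.   ] w 0.994 F [ 0.1 -0.   0.5] q6 [-0.62  0.23  1.64  0.    1.28 -2.19]
shift tool mm [ 4.6 -1.4  0.6]
turn deg [-0.1 -0.1 -0.1]
shift after turn [ 4.6 -1.4  0.5]
```

View pics/w1.png

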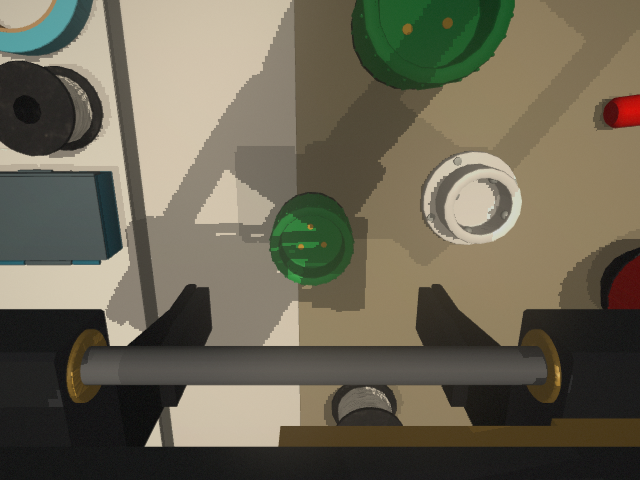

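The wrist view shows the small green lamp's rim centred at about (312,244) and the white base's collar at about (482,205).

Run:
```python
from h import *
w=np.load("w1.npy",allow_pickle=True).item();s,d=w["s"],w["d"];im=d["image"]
print("green",pix2plane(d,312,244,.064,s)[:2].round(4),"white",pix2plane(d,482,206,.032,s)[:2].round(4))
for u in((271,244),(354,244)):print(pix2plane(d,*u,.064,s)[:2].round(4))
for u in((441,206),(522,206),(482,168),(482,244)):print(pix2plane(d,*u,.032,s)[:2].round(4))
a=cv2.resize(im[180:300,250:370],(400,400));b=cv2.resize(im[140:260,410:530],(400,400))
cv2.imwrite("pics/c1.png",np.hstack([a,b]))
```

```text
green [ 0.5344 -0.2862] white [ 0.5174 -0.1684]
[ 0.5343 -0.3122]
[ 0.5344 -0.2596]
[ 0.5173 -0.1968]
[ 0.5174 -0.1406]
[ 0.4911 -0.1714]
[ 0.5451 -0.1652]
```

View pics/c1.png

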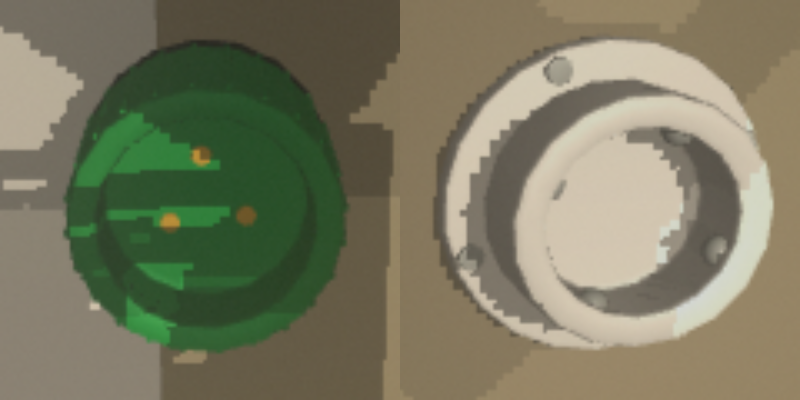

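```bash
python3 -m creep '[{"dx":2,"dy":30,"dz":0,"rx":0,"ry":0,"rz":0,"hand":-1},{"dx":0,"dy":37,"dz":0,"rx":0,"ry":0,"rz":0,"hand":-1},{"dx":0,"dy":37,"dz":0,"rx":0,"ry":0,"rz":0,"hand":-1},{"dx":0,"dy":27,"dz":0,"rx":0,"ry":0,"rz":0,"hand":-1},{"dx":0,"dy":0,"dz":0,"rx":0,"ry":0,"rz":0,"hand":-1},{"dx":0,"dy":0,"dz":0,"rx":0,"ry":0,"rz":0,"hand":1},{"dx":0,"dy":0,"dz":0,"rx":0,"ry":0,"rz":0,"hand":1},{"dx":0,"dy":0,"dz":0,"rx":0,"ry":0,"rz":0,"hand":1}]' 40
python3 -m creep '[{"dx":0,"dy":0,"dz":0,"rx":0,"ry":0,"rz":0,"hand":1},{"dx":0,"dy":0,"dz":0,"rx":0,"ry":0,"rz":0,"hand":1},{"dx":0,"dy":0,"dz":0,"rx":0,"ry":0,"rz":0,"hand":1},{"dx":0,"dy":0,"dz":0,"rx":0,"ry":0,"rz":0,"hand":1}]'
python3 -c "
from h import *
go(.5177,-.1676,.1,90)"
```

```text
clock: 3.13
position: [0.5384, -0.2845, 0.0329]
eef_rot: [-1.574, -0.005, -0.002]
force: [0.3, 0.0, 0.6]
width: 0.859
clock: 3.47
position: [0.5371, -0.2846, 0.031]
eef_rot: [-1.573, -0.002, -0.001]
force: [-0.2, -0.4, 5.9]
width: 0.61
clock 3.47 pos [ 0.5371 -0.2846  0.031 ] jawyaw 90.0 down [ 0.002 -0.002 -1.   ] w 0.61 F [-0.2 -0.4  5.9] q6 [-0.62  0.38  1.71 -0.    1.04 -2.19]
shift tool mm [-19.1 -69.3 116.8]
turn deg [0.1 0.  0.1]
shift after turn [-19.4 -69.  117. ]
```

```bash
python3 -m creep '[{"dx":0,"dy":-20,"dz":0,"rx":0,"ry":0,"rz":0,"hand":1},{"dx":0,"dy":-30,"dz":0,"rx":0,"ry":0,"rz":0,"hand":1},{"dx":-3,"dy":-20,"dz":20,"rx":0,"ry":0,"rz":0,"hand":1},{"dx":-5,"dy":0,"dz":30,"rx":0,"ry":0,"rz":0,"hand":1},{"dx":-5,"dy":0,"dz":30,"rx":0,"ry":0,"rz":0,"hand":1},{"dx":-4,"dy":0,"dz":25,"rx":0,"ry":0,"rz":0,"hand":1},{"dx":-2,"dy":0,"dz":12,"rx":0,"ry":0,"rz":0,"hand":1},{"dx":0,"dy":0,"dz":0,"rx":0,"ry":0,"rz":0,"hand":1}]' 40
python3 -m creep '[{"dx":0,"dy":0,"dz":0,"rx":0,"ry":0,"rz":0,"hand":1},{"dx":0,"dy":0,"dz":0,"rx":0,"ry":0,"rz":0,"hand":1}]'
python3 - <<'E'
from h import *
go(.5177,-.1676,.1,90)
s=bot.sense();d=optics.get_image("wrist");cv2.imwrite("pics/w2.png",d["image"])
E
```

```text
clock: 4.13
position: [0.5161, -0.164, 0.0988]
eef_rot: [-1.569, -0.001, 0.004]
force: [1.1, -1.0, -2.0]
width: 0.61
clock: 4.3
position: [0.5174, -0.1675, 0.0995]
eef_rot: [-1.572, -0.001, 0.0]
force: [1.0, 0.2, -0.7]
width: 0.604
clock 4.3 pos [ 0.5174 -0.1675  0.0995] jawyaw 90.0 down [ 0.    -0.001 -1.   ] w 0.604 F [ 1.   0.2 -0.7] q6 [-0.46  0.15  1.85 -0.    1.14 -2.03]
shift tool mm [ 0.3 -0.5 -0.1]
turn deg [0. 0. 0.]
shift after turn [ 0.3 -0.5 -0.1]
```

View pics/w2.png

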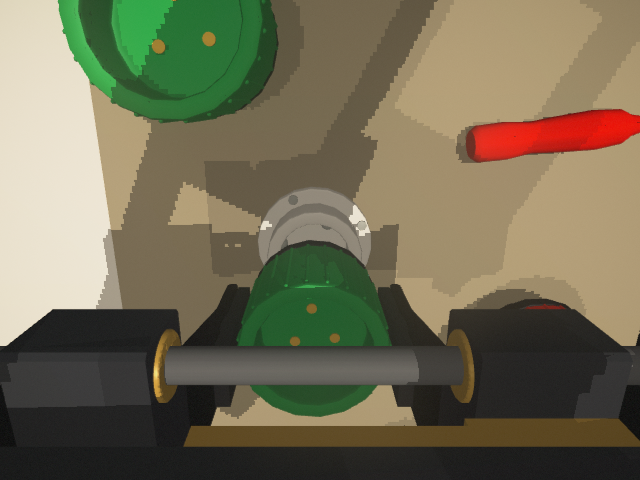

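The held lamp's rim is centred at about (314,350), and the base flange spans x 258–371, so they line up sideways. I'll compute the offset between them.

Run:
```python
from h import *
s=bot.sense();d=optics.get_image("wrist")
print("lamp",pix2plane(d,313.5,350.5,.1325,s)[:2].round(4));
for p in((258,240),(371,240),(314,187)):print("fl",pix2plane(d,*p,.008,s)[:2].round(4))
```

```text
lamp [ 0.515  -0.1679]
fl [ 0.5151 -0.2026]
fl [ 0.515  -0.1322]
fl [ 0.4816 -0.1678]
```

```bash
python3 -m creep '[{"dx":1.5,"dy":15,"dz":0,"rx":0,"ry":0,"rz":0,"hand":1},{"dx":0,"dy":18,"dz":0,"rx":0,"ry":0,"rz":0,"hand":1},{"dx":0,"dy":5,"dz":0,"rx":0,"ry":0,"rz":0,"hand":1},{"dx":0,"dy":3,"dz":0,"rx":0,"ry":0,"rz":0,"hand":1},{"dx":0,"dy":3,"dz":0,"rx":0,"ry":0,"rz":0,"hand":1},{"dx":0,"dy":0,"dz":0,"rx":0,"ry":0,"rz":0,"hand":1}]'
python3 -m creep '[{"dx":0,"dy":3,"dz":0,"rx":0,"ry":0,"rz":0,"hand":1},{"dx":0,"dy":3,"dz":0,"rx":0,"ry":0,"rz":0,"hand":1},{"dx":0,"dy":2,"dz":0,"rx":0,"ry":0,"rz":0,"hand":1},{"dx":0,"dy":0,"dz":0,"rx":0,"ry":0,"rz":0,"hand":1}]'
```

```text
clock: 4.9
position: [0.5187, -0.167, 0.0556]
eef_rot: [-1.571, -0.0, 0.0]
force: [0.3, -0.1, 0.2]
width: 0.609
clock: 5.23
position: [0.5185, -0.1665, 0.0471]
eef_rot: [-1.571, -0.001, 0.001]
force: [-0.2, 0.2, -1.8]
width: 0.608
```

```bash
python3 -m creep '[{"dx":0,"dy":2,"dz":0,"rx":0,"ry":0,"rz":0,"hand":1},{"dx":0,"dy":0,"dz":0,"rx":0,"ry":0,"rz":0,"hand":1}]'
python3 -m creep '[{"dx":0,"dy":2,"dz":0,"rx":0,"ry":0,"rz":0,"hand":1},{"dx":0,"dy":0,"dz":0,"rx":0,"ry":0,"rz":0,"hand":1},{"dx":0,"dy":0,"dz":0,"rx":0,"ry":0,"rz":0,"hand":1}]'
```

```text
clock: 5.4
position: [0.5188, -0.1667, 0.0469]
eef_rot: [-1.571, -0.001, 0.001]
force: [-4.5, 2.2, 10.6]
width: 0.61
clock: 5.65
position: [0.5191, -0.1668, 0.0468]
eef_rot: [-1.571, -0.001, 0.001]
force: [-10.8, 4.4, 25.2]
width: 0.608
```

Green is home: the TCP stopped dead at the expected 47 mm with 25 N reaction. Releasing it, then on to yellow.

```bash
python3 -m creep '[{"dx":0,"dy":-3,"dz":0,"rx":0,"ry":0,"rz":0,"hand":-1},{"dx":0,"dy":0,"dz":0,"rx":0,"ry":0,"rz":0,"hand":-1},{"dx":0,"dy":0,"dz":0,"rx":0,"ry":0,"rz":0,"hand":-1},{"dx":0,"dy":-15,"dz":0,"rx":0,"ry":0,"rz":0,"hand":-1},{"dx":0,"dy":-32,"dz":0,"rx":0,"ry":0,"rz":0,"hand":-1},{"dx":0,"dy":-32,"dz":0,"rx":0,"ry":0,"rz":0,"hand":-1},{"dx":0,"dy":-32,"dz":25,"rx":0,"ry":0,"rz":0,"hand":-1},{"dx":4,"dy":0,"dz":37,"rx":0,"ry":0,"rz":0,"hand":-1}]'
python3 -m creep '[{"dx":4,"dy":0,"dz":37,"rx":0,"ry":0,"rz":0,"hand":-1},{"dx":4,"dy":0,"dz":37,"rx":0,"ry":0,"rz":0,"hand":-1},{"dx":4,"dy":0,"dz":37,"rx":0,"ry":0,"rz":0,"hand":-1},{"dx":4,"dy":0,"dz":37,"rx":0,"ry":0,"rz":0,"hand":-1},{"dx":4,"dy":0,"dz":37,"rx":0,"ry":0,"rz":0,"hand":-1},{"dx":4,"dy":0,"dz":37,"rx":0,"ry":0,"rz":0,"hand":-1},{"dx":4,"dy":0,"dz":37,"rx":0,"ry":0,"rz":0,"hand":-1},{"dx":0,"dy":0,"dz":37,"rx":0,"ry":0,"rz":0,"hand":-1}]'
python3 -m creep '[{"dx":0,"dy":0,"dz":37,"rx":0,"ry":0,"rz":0,"hand":-1},{"dx":0,"dy":0,"dz":37,"rx":0,"ry":0,"rz":0,"hand":-1},{"dx":0,"dy":0,"dz":15,"rx":0,"ry":0,"rz":0,"hand":-1},{"dx":0,"dy":0,"dz":0,"rx":0,"ry":0,"rz":0,"hand":-1},{"dx":0,"dy":0,"dz":0,"rx":0,"ry":0,"rz":0,"hand":-1}]'
python3 - <<'E'
from h import *
go(.5472,.2781,.16,90)
s=bot.sense();d=optics.get_image("wrist");cv2.imwrite("pics/w3.png",d["image"])
np.save("w3.npy",dict(s=s,d=d),allow_pickle=True)
E
```

```text
clock: 6.32
position: [0.5263, -0.1077, 0.1644]
eef_rot: [-1.576, -0.006, -0.01]
force: [2.3, -0.0, 1.5]
width: 0.991
clock: 6.98
position: [0.5503, 0.1933, 0.1568]
eef_rot: [-1.571, -0.001, 0.001]
force: [1.2, 0.4, 0.4]
width: 0.998
clock: 7.4
position: [0.5497, 0.2807, 0.1565]
eef_rot: [-1.572, -0.001, 0.003]
force: [0.1, -0.5, -1.5]
width: 1.0
clock 7.4 pos [0.5497 0.2807 0.1565] jawyaw 90.2 down [-0.001 -0.001 -1.   ] w 1.0 F [ 0.1 -0.5 -1.5] q6 [ 0.34  0.26  1.61 -0.    1.28 -1.23]
shift tool mm [-2.5 -3.5 -2.6]
turn deg [ 0.1  0.2 -0.1]
shift after turn [-2.5 -3.5 -2.6]
```

View pics/w3.png

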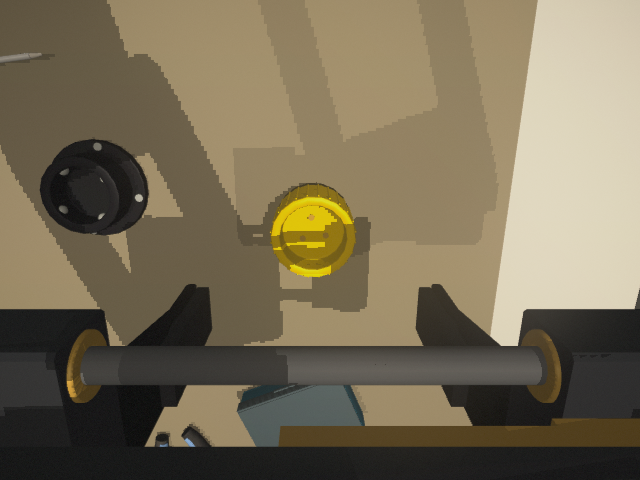

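Yellow's rim is at about (313,237) and the black base's collar at about (79,195).

Run:
```python
from h import *
w=np.load("w3.npy",allow_pickle=True).item();s,d=w["s"],w["d"]
print("yellow",pix2plane(d,313,237,.064,s)[:2].round(4),pix2plane(d,313,276,.064,s)[:2].round(4));
for p in((40,195),(119,195),(79,235),(79,155)):print("bl",pix2plane(d,*p,.032,s)[:2].round(4))
go(.5472,.28,.031,90)
```

```text
yellow [0.5456 0.28  ] [0.5718 0.2801]
bl [0.5263 0.0934]
bl [0.5261 0.1474]
bl [0.5548 0.1155]
bl [0.4992 0.1243]
clock 7.45 pos [0.5499 0.2797 0.1567] jawyaw 90.1 down [-0.001 -0.001 -1.   ] w 1.004 F [-0.6  0.3  0.1] q6 [ 0.34  0.26  1.61 -0.    1.28 -1.23]
shift tool mm [ -2.6 125.7   0.4]
turn deg [ 0.1  0.1 -0.1]
shift after turn [ -2.7 125.7   0.3]
```

```bash
python3 -m creep '[{"dx":-5,"dy":30,"dz":0,"rx":0,"ry":0,"rz":0,"hand":-1},{"dx":0,"dy":36,"dz":0,"rx":0,"ry":0,"rz":0,"hand":-1},{"dx":0,"dy":36,"dz":0,"rx":0,"ry":0,"rz":0,"hand":-1},{"dx":0,"dy":24,"dz":0,"rx":0,"ry":0,"rz":0,"hand":-1},{"dx":0,"dy":0,"dz":0,"rx":0,"ry":0,"rz":0,"hand":-1},{"dx":0,"dy":0,"dz":0,"rx":0,"ry":0,"rz":0,"hand":1},{"dx":0,"dy":0,"dz":0,"rx":0,"ry":0,"rz":0,"hand":1},{"dx":0,"dy":0,"dz":0,"rx":0,"ry":0,"rz":0,"hand":1}]' 40
python3 -m creep '[{"dx":0,"dy":0,"dz":0,"rx":0,"ry":0,"rz":0,"hand":1},{"dx":0,"dy":0,"dz":0,"rx":0,"ry":0,"rz":0,"hand":1},{"dx":0,"dy":0,"dz":0,"rx":0,"ry":0,"rz":0,"hand":1},{"dx":0,"dy":0,"dz":0,"rx":0,"ry":0,"rz":0,"hand":1}]'
python3 -m creep '[{"dx":0,"dy":-20,"dz":0,"rx":0,"ry":0,"rz":0,"hand":1},{"dx":0,"dy":-36,"dz":0,"rx":0,"ry":0,"rz":0,"hand":1},{"dx":0,"dy":-36,"dz":0,"rx":0,"ry":0,"rz":0,"hand":1},{"dx":0,"dy":-36,"dz":-12,"rx":0,"ry":0,"rz":0,"hand":1},{"dx":-3,"dy":-6,"dz":-30,"rx":0,"ry":0,"rz":0,"hand":1},{"dx":-3,"dy":0,"dz":-35,"rx":0,"ry":0,"rz":0,"hand":1},{"dx":-3,"dy":0,"dz":-35,"rx":0,"ry":0,"rz":0,"hand":1},{"dx":-3,"dy":0,"dz":-35,"rx":0,"ry":0,"rz":0,"hand":1}]'
python3 -m creep '[{"dx":-3,"dy":0,"dz":-35,"rx":0,"ry":0,"rz":0,"hand":1},{"dx":-3,"dy":0,"dz":-35,"rx":0,"ry":0,"rz":0,"hand":1},{"dx":-3,"dy":0,"dz":-35,"rx":0,"ry":0,"rz":0,"hand":1},{"dx":-3,"dy":0,"dz":-35,"rx":0,"ry":0,"rz":0,"hand":1},{"dx":-3,"dy":0,"dz":-35,"rx":0,"ry":0,"rz":0,"hand":1},{"dx":0,"dy":0,"dz":-35,"rx":0,"ry":0,"rz":0,"hand":1},{"dx":0,"dy":0,"dz":-35,"rx":0,"ry":0,"rz":0,"hand":1},{"dx":0,"dy":0,"dz":-35,"rx":0,"ry":0,"rz":0,"hand":1}]'
python3 -m creep '[{"dx":0,"dy":0,"dz":-20,"rx":0,"ry":0,"rz":0,"hand":1},{"dx":0,"dy":0,"dz":0,"rx":0,"ry":0,"rz":0,"hand":1},{"dx":0,"dy":0,"dz":0,"rx":0,"ry":0,"rz":0,"hand":1},{"dx":0,"dy":0,"dz":0,"rx":0,"ry":0,"rz":0,"hand":1}]'
python3 - <<'E'
from h import *
go(.518,-.167,.111,90)
s=bot.sense();d=optics.get_image("wrist");cv2.imwrite("pics/w4.png",d["image"])
np.save("w4.npy",dict(s=s,d=d),allow_pickle=True)
E
```

```text
clock: 8.12
position: [0.5475, 0.2805, 0.0343]
eef_rot: [-1.569, -0.003, -0.003]
force: [0.1, 0.7, -0.2]
width: 0.856
clock: 8.45
position: [0.546, 0.2806, 0.0326]
eef_rot: [-1.57, -0.002, -0.001]
force: [-0.2, -1.1, 4.9]
width: 0.615
clock: 9.12
position: [0.5327, 0.1324, 0.1657]
eef_rot: [-1.571, -0.002, 0.001]
force: [1.0, -0.6, -0.9]
width: 0.612
clock: 9.78
position: [0.518, -0.148, 0.1653]
eef_rot: [-1.571, -0.001, 0.001]
force: [0.6, -0.3, -1.3]
width: 0.616
clock: 10.12
position: [0.5183, -0.1659, 0.165]
eef_rot: [-1.57, 0.0, 0.001]
force: [-0.9, 0.4, -1.5]
width: 0.616
clock 10.12 pos [ 0.5183 -0.1659  0.165 ] jawyaw 90.0 down [-0.001  0.001 -1.   ] w 0.616 F [-0.9  0.4 -1.5] q6 [-0.46  0.08  1.8   0.    1.27 -2.03]
shift tool mm [-0.2 54.  -1.2]
turn deg [-0.1  0.  -0. ]
shift after turn [-0.3 54.  -1.1]
```

View pics/w4.png

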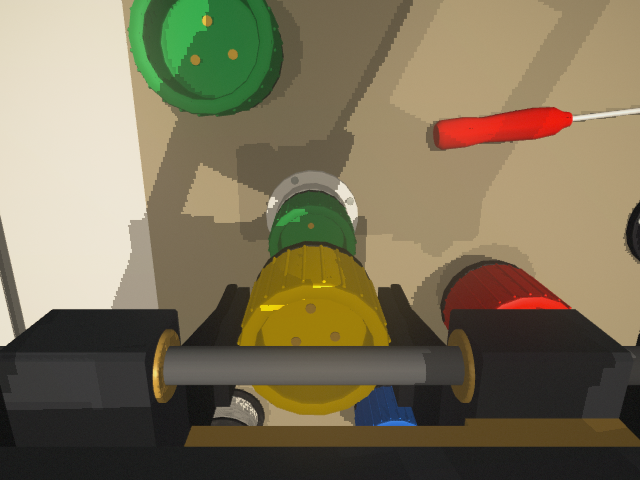

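Green is seated on the white base (rim x 269–356). The held yellow is centred above it (rim x 237–391). Checking the offset numerically.

Run:
```python
from h import *
w=np.load("w4.npy",allow_pickle=True).item();s,d=w["s"],w["d"]
for n,u,v,z in(("fl L",266,212,.008),("fl R",358.5,212,.008),("fl near",312,170,.008),("green L",269,240,.08),("green R",356,240,.08),("yel L",237,350,.197),("yel R",391,350,.197),("yel far",314,415,.197)):print(n,pix2plane(d,u,v,z,s)[:2].round(4))
```

```text
fl L [ 0.5143 -0.2025]
fl R [ 0.5141 -0.1313]
fl near [ 0.4819 -0.1671]
green L [ 0.5138 -0.193 ]
green R [ 0.5137 -0.1402]
yel L [ 0.5163 -0.1926]
yel R [ 0.5163 -0.1392]
yel far [ 0.5435 -0.1658]
```

```bash
python3 -m creep '[{"dx":1.3,"dy":20,"dz":-0.8,"rx":0,"ry":0,"rz":0,"hand":1},{"dx":0,"dy":25,"dz":0,"rx":0,"ry":0,"rz":0,"hand":1},{"dx":0,"dy":10,"dz":0,"rx":0,"ry":0,"rz":0,"hand":1},{"dx":0,"dy":5,"dz":0,"rx":0,"ry":0,"rz":0,"hand":1},{"dx":0,"dy":4,"dz":0,"rx":0,"ry":0,"rz":0,"hand":1},{"dx":0,"dy":3,"dz":0,"rx":0,"ry":0,"rz":0,"hand":1},{"dx":0,"dy":0,"dz":0,"rx":0,"ry":0,"rz":0,"hand":1}]'
python3 -m creep '[{"dx":0,"dy":2,"dz":0,"rx":0,"ry":0,"rz":0,"hand":1},{"dx":0,"dy":2,"dz":0,"rx":0,"ry":0,"rz":0,"hand":1},{"dx":0,"dy":0,"dz":0,"rx":0,"ry":0,"rz":0,"hand":1},{"dx":0,"dy":0,"dz":0,"rx":0,"ry":0,"rz":0,"hand":1}]'
```

```text
clock: 10.75
position: [0.52, -0.1671, 0.0986]
eef_rot: [-1.571, -0.001, 0.001]
force: [-0.4, 1.2, -1.6]
width: 0.609
clock: 11.08
position: [0.5207, -0.1675, 0.0967]
eef_rot: [-1.571, -0.002, -0.001]
force: [-5.1, 2.9, 10.3]
width: 0.617
```

```bash
python3 -m creep '[{"dx":0,"dy":-2,"dz":0,"rx":0,"ry":0,"rz":0,"hand":-1},{"dx":0,"dy":0,"dz":0,"rx":0,"ry":0,"rz":0,"hand":-1},{"dx":0,"dy":0,"dz":0,"rx":0,"ry":0,"rz":0,"hand":-1},{"dx":0,"dy":-10,"dz":0,"rx":0,"ry":0,"rz":0,"hand":-1},{"dx":0,"dy":-28,"dz":0,"rx":0,"ry":0,"rz":0,"hand":-1},{"dx":0,"dy":-28,"dz":0,"rx":0,"ry":0,"rz":0,"hand":-1},{"dx":10,"dy":0,"dz":20,"rx":0,"ry":0,"rz":0,"hand":-1},{"dx":22,"dy":0,"dz":30,"rx":0,"ry":0,"rz":0,"hand":-1}]'
python3 -m creep '[{"dx":22,"dy":0,"dz":30,"rx":0,"ry":0,"rz":0,"hand":-1},{"dx":22,"dy":0,"dz":30,"rx":0,"ry":0,"rz":0,"hand":-1},{"dx":22,"dy":0,"dz":30,"rx":0,"ry":0,"rz":0,"hand":-1},{"dx":22,"dy":0,"dz":30,"rx":0,"ry":0,"rz":0,"hand":-1},{"dx":22,"dy":0,"dz":30,"rx":0,"ry":0,"rz":0,"hand":-1},{"dx":22,"dy":0,"dz":30,"rx":0,"ry":0,"rz":0,"hand":-1},{"dx":0,"dy":0,"dz":0,"rx":0,"ry":0,"rz":0,"hand":-1},{"dx":0,"dy":0,"dz":0,"rx":0,"ry":0,"rz":0,"hand":-1}]'
python3 - <<'E'
from h import *
go(.6852,.0639,.16,90)
s=bot.sense();d=optics.get_image("wrist");cv2.imwrite("pics/w5.png",d["image"])
np.save("w5.npy",dict(s=s,d=d),allow_pickle=True)
E
```

```text
clock: 11.75
position: [0.5528, -0.1197, 0.166]
eef_rot: [-1.574, -0.001, -0.006]
force: [0.7, -0.4, 0.0]
width: 0.992
clock: 12.42
position: [0.6843, 0.0647, 0.1623]
eef_rot: [-1.571, -0.003, 0.003]
force: [-1.6, 0.3, -0.6]
width: 1.002
clock 12.42 pos [0.6843 0.0647 0.1623] jawyaw 90.2 down [-0. -0. -1.] w 1.002 F [-1.6  0.3 -0.6] q6 [-0.02  0.41  1.41 -0.    1.33 -1.6 ]
shift tool mm [ 0.9  2.3 -0.8]
turn deg [ 0.   0.2 -0. ]
shift after turn [ 0.9  2.3 -0.8]
```

View pics/w5.png

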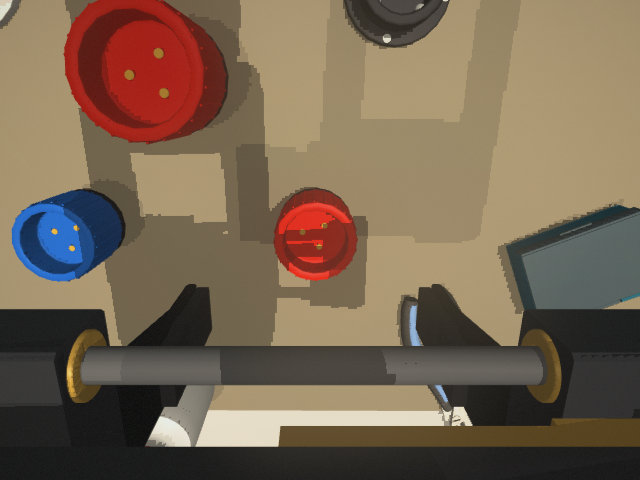

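The small red lamp's rim is at about (315.5,240.5) and blue's at about (53.5,241). The pliers are clear of the fingers' path.

Run:
```python
from h import *
w=np.load("w5.npy",allow_pickle=True).item();s,d=w["s"],w["d"]
for n,u,v,z in(("red",315.5,240.5,.064),("red L",275,240,.064),("red R",356,240,.064),("red far",315,280,.064),("blue",53.5,241,.064),("blue far",54,281,.064),("pl",402,310,.01)):print(n,pix2plane(d,u,v,z,s)[:2].round(4))
go(.6852,.0639,.031,90)
```

```text
red [0.6844 0.0658]
red L [0.6842 0.0398]
red R [0.6839 0.0917]
red far [0.7118 0.0656]
blue [ 0.6856 -0.1022]
blue far [ 0.7134 -0.1068]
pl [0.761 0.137]
clock 12.47 pos [0.6837 0.0633 0.1623] jawyaw 90.1 down [-0.001 -0.    -1.   ] w 1.0 F [-0.1 -1.5  0. ] q6 [-0.02  0.41  1.41 -0.    1.33 -1.6 ]
shift tool mm [  1.6 131.3   0.7]
turn deg [ 0.   0.1 -0. ]
shift after turn [  1.5 131.3   0.6]
```

```bash
python3 -m creep '[{"dx":0.8,"dy":30,"dz":1.5,"rx":0,"ry":0,"rz":0,"hand":-1},{"dx":0,"dy":36,"dz":0,"rx":0,"ry":0,"rz":0,"hand":-1},{"dx":0,"dy":36,"dz":0,"rx":0,"ry":0,"rz":0,"hand":-1},{"dx":0,"dy":28,"dz":0,"rx":0,"ry":0,"rz":0,"hand":-1},{"dx":0,"dy":0,"dz":0,"rx":0,"ry":0,"rz":0,"hand":-1},{"dx":0,"dy":0,"dz":0,"rx":0,"ry":0,"rz":0,"hand":1},{"dx":0,"dy":0,"dz":0,"rx":0,"ry":0,"rz":0,"hand":1},{"dx":0,"dy":0,"dz":0,"rx":0,"ry":0,"rz":0,"hand":1}]' 40
python3 -m creep '[{"dx":0,"dy":0,"dz":0,"rx":0,"ry":0,"rz":0,"hand":1},{"dx":0,"dy":0,"dz":0,"rx":0,"ry":0,"rz":0,"hand":1},{"dx":0,"dy":0,"dz":0,"rx":0,"ry":0,"rz":0,"hand":1},{"dx":0,"dy":0,"dz":0,"rx":0,"ry":0,"rz":0,"hand":1}]'
python3 -m creep '[{"dx":0,"dy":-20,"dz":0,"rx":0,"ry":0,"rz":0,"hand":1},{"dx":0,"dy":-36,"dz":0,"rx":0,"ry":0,"rz":0,"hand":1},{"dx":0,"dy":-36,"dz":0,"rx":0,"ry":0,"rz":0,"hand":1},{"dx":0,"dy":-36,"dz":0,"rx":0,"ry":0,"rz":0,"hand":1},{"dx":0,"dy":-36,"dz":0,"rx":0,"ry":0,"rz":0,"hand":1},{"dx":-10,"dy":-19,"dz":-12,"rx":0,"ry":0,"rz":0,"hand":1},{"dx":-22,"dy":0,"dz":-30,"rx":0,"ry":0,"rz":0,"hand":1},{"dx":-22,"dy":0,"dz":-30,"rx":0,"ry":0,"rz":0,"hand":1}]'
python3 -m creep '[{"dx":-22,"dy":0,"dz":-30,"rx":0,"ry":0,"rz":0,"hand":1},{"dx":-22,"dy":0,"dz":-30,"rx":0,"ry":0,"rz":0,"hand":1},{"dx":-22,"dy":0,"dz":-30,"rx":0,"ry":0,"rz":0,"hand":1},{"dx":-22,"dy":0,"dz":-30,"rx":0,"ry":0,"rz":0,"hand":1},{"dx":-20,"dy":0,"dz":-25,"rx":0,"ry":0,"rz":0,"hand":1},{"dx":-3,"dy":0,"dz":-15,"rx":0,"ry":0,"rz":0,"hand":1},{"dx":0,"dy":0,"dz":0,"rx":0,"ry":0,"rz":0,"hand":1},{"dx":0,"dy":0,"dz":0,"rx":0,"ry":0,"rz":0,"hand":1}]'
python3 - <<'E'
from h import *
go(.5195,-.167,.1445,90)
s=bot.sense();d=optics.get_image("wrist");cv2.imwrite("pics/w6.png",d["image"])
np.save("w6.npy",dict(s=s,d=d),allow_pickle=True)
E
```

```text
clock: 13.13
position: [0.6869, 0.0636, 0.0362]
eef_rot: [-1.571, -0.004, -0.004]
force: [0.3, -0.6, 0.5]
width: 0.856
clock: 13.47
position: [0.6854, 0.0645, 0.0339]
eef_rot: [-1.571, -0.003, -0.001]
force: [-0.6, 0.5, 3.1]
width: 0.615
clock: 14.13
position: [0.6313, -0.0076, 0.2179]
eef_rot: [-1.572, -0.006, -0.001]
force: [0.1, -1.1, -1.9]
width: 0.614
clock: 14.8
position: [0.5193, -0.1684, 0.2154]
eef_rot: [-1.57, 0.001, -0.001]
force: [-0.3, 0.6, -0.9]
width: 0.614
clock 14.8 pos [ 0.5193 -0.1684  0.2154] jawyaw 89.9 down [ 0.  0. -1.] w 0.614 F [-0.3  0.6 -0.9] q6 [-0.46  0.04  1.74  0.    1.36 -2.03]
shift tool mm [ 0.2 70.9  1.4]
turn deg [-0.  -0.1  0. ]
shift after turn [ 0.2 70.9  1.4]
```

View pics/w6.png

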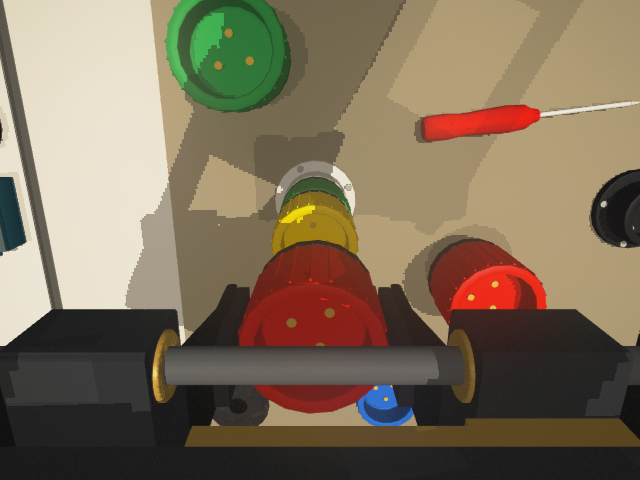

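Yellow sits on green (x 272–358) in a straight tower, with red held above it (238–388).

Run:
```python
from h import *
w=np.load("w6.npy",allow_pickle=True).item();s,d=w["s"],w["d"]
for n,u,v,z in(("fl near",315,160,.008),("yel L",272,235,.128),("yel R",358,235,.128),("red L",238,350,.246),("red R",388.5,350,.246),("red far",313,413,.246)):print(n,pix2plane(d,u,v,z,s)[:2].round(4))
```

```text
fl near [ 0.4821 -0.1673]
yel L [ 0.5124 -0.194 ]
yel R [ 0.5124 -0.1414]
red L [ 0.5182 -0.1951]
red R [ 0.5182 -0.1423]
red far [ 0.5448 -0.1688]
```

```bash
python3 -m creep '[{"dx":0.3,"dy":20,"dz":1.2,"rx":0,"ry":0,"rz":0,"hand":1},{"dx":0,"dy":25,"dz":0,"rx":0,"ry":0,"rz":0,"hand":1},{"dx":0,"dy":10,"dz":0,"rx":0,"ry":0,"rz":0,"hand":1},{"dx":0,"dy":5,"dz":0,"rx":0,"ry":0,"rz":0,"hand":1},{"dx":0,"dy":4,"dz":0,"rx":0,"ry":0,"rz":0,"hand":1},{"dx":0,"dy":3,"dz":0,"rx":0,"ry":0,"rz":0,"hand":1},{"dx":0,"dy":0,"dz":0,"rx":0,"ry":0,"rz":0,"hand":1}]'
python3 -m creep '[{"dx":0,"dy":2,"dz":0,"rx":0,"ry":0,"rz":0,"hand":1},{"dx":0,"dy":2,"dz":0,"rx":0,"ry":0,"rz":0,"hand":1},{"dx":0,"dy":1,"dz":0,"rx":0,"ry":0,"rz":0,"hand":1},{"dx":0,"dy":0,"dz":0,"rx":0,"ry":0,"rz":0,"hand":1},{"dx":0,"dy":0,"dz":0,"rx":0,"ry":0,"rz":0,"hand":1}]'
```

```text
clock: 15.43
position: [0.5202, -0.1665, 0.1486]
eef_rot: [-1.571, -0.001, 0.001]
force: [-1.3, -0.0, -1.0]
width: 0.616
clock: 15.85
position: [0.5214, -0.1676, 0.146]
eef_rot: [-1.573, -0.003, -0.002]
force: [-1.8, 0.2, 7.1]
width: 0.612
```

```bash
python3 -m creep '[{"dx":0,"dy":1.5,"dz":0,"rx":0,"ry":0,"rz":0,"hand":1},{"dx":0,"dy":0,"dz":0,"rx":0,"ry":0,"rz":0,"hand":1},{"dx":0,"dy":0,"dz":0,"rx":0,"ry":0,"rz":0,"hand":1}]'
python3 -m creep '[{"dx":0,"dy":-3,"dz":0,"rx":0,"ry":0,"rz":0,"hand":-1},{"dx":0,"dy":0,"dz":0,"rx":0,"ry":0,"rz":0,"hand":-1},{"dx":0,"dy":0,"dz":0,"rx":0,"ry":0,"rz":0,"hand":-1},{"dx":0,"dy":-10,"dz":0,"rx":0,"ry":0,"rz":0,"hand":-1},{"dx":0,"dy":-30,"dz":0,"rx":0,"ry":0,"rz":0,"hand":-1},{"dx":0,"dy":-26,"dz":0,"rx":0,"ry":0,"rz":0,"hand":-1},{"dx":20,"dy":0,"dz":5,"rx":0,"ry":0,"rz":0,"hand":-1},{"dx":32,"dy":0,"dz":14,"rx":0,"ry":0,"rz":0,"hand":-1}]'
python3 -m creep '[{"dx":36,"dy":0,"dz":14,"rx":0,"ry":0,"rz":0,"hand":-1},{"dx":36,"dy":5,"dz":14,"rx":0,"ry":0,"rz":0,"hand":-1},{"dx":30,"dy":15,"dz":12,"rx":0,"ry":0,"rz":0,"hand":-1},{"dx":12,"dy":30,"dz":6,"rx":0,"ry":0,"rz":0,"hand":-1},{"dx":0,"dy":0,"dz":0,"rx":0,"ry":0,"rz":0,"hand":-1},{"dx":0,"dy":0,"dz":0,"rx":0,"ry":0,"rz":0,"hand":-1}]'
python3 - <<'E'
from h import *
go(.6862,-.1035,.16,90)
s=bot.sense();d=optics.get_image("wrist");cv2.imwrite("pics/w7.png",d["image"])
np.save("w7.npy",dict(s=s,d=d),allow_pickle=True)
E
```

```text
clock: 16.1
position: [0.5221, -0.1681, 0.1459]
eef_rot: [-1.574, -0.005, -0.004]
force: [-2.7, -0.8, 13.4]
width: 0.614
clock: 16.77
position: [0.5725, -0.1496, 0.2144]
eef_rot: [-1.574, -0.001, -0.004]
force: [0.1, -0.3, 0.1]
width: 0.994
clock: 17.27
position: [0.6843, -0.1005, 0.1579]
eef_rot: [-1.569, 0.003, 0.006]
force: [-0.5, -1.4, -0.0]
width: 0.998
clock 17.27 pos [ 0.6843 -0.1005  0.1579] jawyaw 90.1 down [-0.006  0.001 -1.   ] w 0.998 F [-0.5 -1.4 -0. ] q6 [-0.26  0.43  1.39 -0.    1.33 -1.83]
shift tool mm [ 1.9 -2.1 -3. ]
turn deg [-0.1  0.1 -0.4]
shift after turn [ 1.9 -2.1 -3. ]
```

View pics/w7.png

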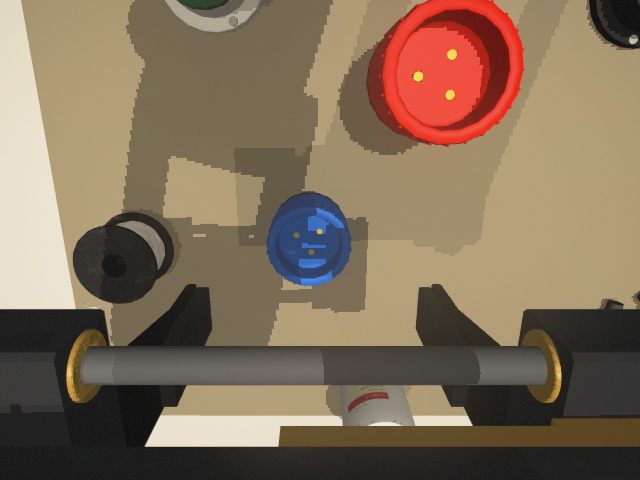

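Blue's rim is at about (309,246). The spool and bottle are clear of the fingers. Grasping it and carrying it to the black base.

```bash
python3 - <<'E'
from h import *
w=np.load("w7.npy",allow_pickle=True).item();s,d=w["s"],w["d"]
for n,u,v,z in(("blue",309,246.5,.064),("far",309,286,.064),("spool",157,262,.041)):print(n,pix2plane(d,u,v,z,s)[:2].round(4))
E
python3 -m creep '[{"dx":2.3,"dy":30,"dz":-2.8,"rx":0,"ry":0,"rz":0,"hand":-1},{"dx":0,"dy":36,"dz":0,"rx":0,"ry":0,"rz":0,"hand":-1},{"dx":0,"dy":36,"dz":0,"rx":0,"ry":0,"rz":0,"hand":-1},{"dx":0,"dy":25,"dz":0,"rx":0,"ry":0,"rz":0,"hand":-1},{"dx":0,"dy":0,"dz":0,"rx":0,"ry":0,"rz":0,"hand":-1},{"dx":0,"dy":0,"dz":0,"rx":0,"ry":0,"rz":0,"hand":1},{"dx":0,"dy":0,"dz":0,"rx":0,"ry":0,"rz":0,"hand":1},{"dx":0,"dy":0,"dz":0,"rx":0,"ry":0,"rz":0,"hand":1}]' 40
python3 -m creep '[{"dx":0,"dy":0,"dz":0,"rx":0,"ry":0,"rz":0,"hand":1},{"dx":0,"dy":0,"dz":0,"rx":0,"ry":0,"rz":0,"hand":1},{"dx":0,"dy":0,"dz":0,"rx":0,"ry":0,"rz":0,"hand":1},{"dx":0,"dy":0,"dz":0,"rx":0,"ry":0,"rz":0,"hand":1}]'
python3 -c "
from h import *
go(.527,.1195,.165,90)"
```

```text
blue [ 0.6864 -0.1034]
far [ 0.7135 -0.1034]
spool [ 0.7057 -0.2096]
clock: 17.98
position: [0.6908, -0.1054, 0.0384]
eef_rot: [-1.572, -0.005, -0.004]
force: [0.5, -0.0, 0.4]
width: 0.853
clock: 18.32
position: [0.6891, -0.1043, 0.0354]
eef_rot: [-1.571, -0.002, -0.001]
force: [-0.2, 1.5, 4.6]
width: 0.617
clock 18.32 pos [ 0.6891 -0.1043  0.0354] jawyaw 90.1 down [ 0.002 -0.    -1.   ] w 0.617 F [-0.2  1.5  4.6] q6 [-0.26  0.56  1.45  0.    1.13 -1.84]
shift tool mm [-161.6 -130.   223.9]
turn deg [0.  0.1 0.1]
shift after turn [-162.1 -129.6  223.8]
```

```bash
python3 -m creep '[{"dx":0,"dy":-20,"dz":0,"rx":0,"ry":0,"rz":0,"hand":1},{"dx":0,"dy":-36,"dz":0,"rx":0,"ry":0,"rz":0,"hand":1},{"dx":0,"dy":-36,"dz":0,"rx":0,"ry":0,"rz":0,"hand":1},{"dx":0,"dy":-36,"dz":8,"rx":0,"ry":0,"rz":0,"hand":1},{"dx":-16,"dy":-7,"dz":24,"rx":0,"ry":0,"rz":0,"hand":1},{"dx":-21,"dy":0,"dz":28,"rx":0,"ry":0,"rz":0,"hand":1},{"dx":-21,"dy":0,"dz":28,"rx":0,"ry":0,"rz":0,"hand":1},{"dx":-21,"dy":0,"dz":28,"rx":0,"ry":0,"rz":0,"hand":1}]'
python3 -m creep '[{"dx":-21,"dy":0,"dz":28,"rx":0,"ry":0,"rz":0,"hand":1},{"dx":-21,"dy":0,"dz":28,"rx":0,"ry":0,"rz":0,"hand":1},{"dx":-20,"dy":0,"dz":28,"rx":0,"ry":0,"rz":0,"hand":1},{"dx":-18,"dy":10,"dz":24,"rx":0,"ry":0,"rz":0,"hand":1},{"dx":-1,"dy":25,"dz":0,"rx":0,"ry":0,"rz":0,"hand":1},{"dx":0,"dy":20,"dz":0,"rx":0,"ry":0,"rz":0,"hand":1},{"dx":0,"dy":0,"dz":0,"rx":0,"ry":0,"rz":0,"hand":1},{"dx":0,"dy":0,"dz":0,"rx":0,"ry":0,"rz":0,"hand":1}]'
python3 - <<'E'
from h import *
go(.529,.1195,.051,90)
s=bot.sense();d=optics.get_image("wrist");cv2.imwrite("pics/w8.png",d["image"])
np.save("w8.npy",dict(s=s,d=d),allow_pickle=True)
E
```

```text
clock: 18.98
position: [0.6079, 0.0125, 0.1688]
eef_rot: [-1.571, -0.0, 0.0]
force: [-0.4, 1.1, -2.5]
width: 0.618
clock: 19.65
position: [0.5267, 0.1195, 0.1128]
eef_rot: [-1.571, 0.002, 0.004]
force: [-0.0, -0.4, -0.9]
width: 0.617
clock 19.65 pos [0.5267 0.1195 0.1128] jawyaw 90.1 down [-0.003 -0.    -1.   ] w 0.617 F [-0.  -0.4 -0.9] q6 [ 0.08  0.13  1.85 -0.    1.17 -1.49]
shift tool mm [ 2.5 61.8  0. ]
turn deg [ 0.   0.1 -0.2]
shift after turn [ 2.3 61.8 -0. ]
```

View pics/w8.png

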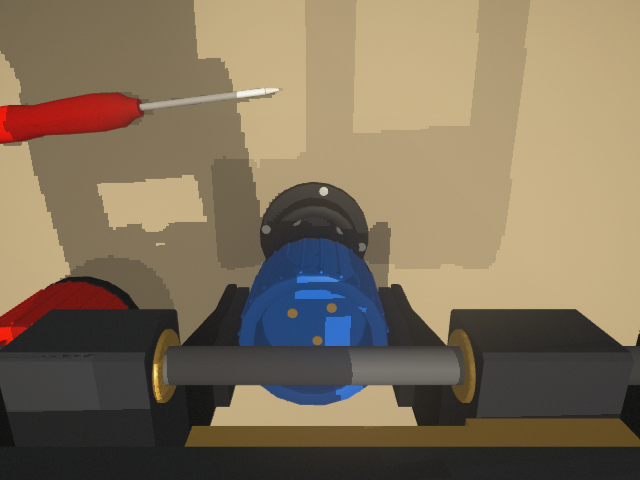

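The black flange spans x 260–368 with its near edge at row 182. The held blue lamp spans 239–388 with its far edge at row 405.

Run:
```python
from h import *
w=np.load("w8.npy",allow_pickle=True).item();s,d=w["s"],w["d"]
for n,u,v,z in(("fl L",260,235,.008),("fl R",368.5,235,.008),("fl near",314,182,.008),("L",239,340,.142),("R",388.5,340,.142),("far",314,405,.142)):print(n,pix2plane(d,u,v,z,s)[:2].round(4))
```

```text
fl L [0.5249 0.0843]
fl R [0.5247 0.1552]
fl near [0.4899 0.1195]
L [0.5226 0.0932]
R [0.5225 0.1457]
far [0.5498 0.1196]
```

```bash
python3 -m creep '[{"dx":3,"dy":15,"dz":0.2,"rx":0,"ry":0,"rz":0,"hand":1},{"dx":0,"dy":22,"dz":0,"rx":0,"ry":0,"rz":0,"hand":1},{"dx":0,"dy":8,"dz":0,"rx":0,"ry":0,"rz":0,"hand":1},{"dx":0,"dy":3,"dz":0,"rx":0,"ry":0,"rz":0,"hand":1},{"dx":0,"dy":3,"dz":0,"rx":0,"ry":0,"rz":0,"hand":1},{"dx":0,"dy":3,"dz":0,"rx":0,"ry":0,"rz":0,"hand":1},{"dx":0,"dy":3,"dz":0,"rx":0,"ry":0,"rz":0,"hand":1},{"dx":0,"dy":0,"dz":0,"rx":0,"ry":0,"rz":0,"hand":1}]'
python3 -m creep '[{"dx":0,"dy":3,"dz":0,"rx":0,"ry":0,"rz":0,"hand":1},{"dx":0,"dy":2,"dz":0,"rx":0,"ry":0,"rz":0,"hand":1},{"dx":0,"dy":2,"dz":0,"rx":0,"ry":0,"rz":0,"hand":1},{"dx":0,"dy":0,"dz":0,"rx":0,"ry":0,"rz":0,"hand":1},{"dx":0,"dy":0,"dz":0,"rx":0,"ry":0,"rz":0,"hand":1}]'
```

```text
clock: 20.37
position: [0.5337, 0.1197, 0.0634]
eef_rot: [-1.571, -0.004, -0.002]
force: [-13.4, -2.5, 31.2]
width: 0.613
clock: 20.78
position: [0.5322, 0.1196, 0.052]
eef_rot: [-1.571, -0.002, -0.001]
force: [-4.8, -1.4, 10.0]
width: 0.616
```

```bash
python3 -m creep '[{"dx":-2,"dy":1.5,"dz":0,"rx":0,"ry":0,"rz":0,"hand":1},{"dx":0,"dy":1,"dz":0,"rx":0,"ry":0,"rz":0,"hand":1},{"dx":0,"dy":0,"dz":0,"rx":0,"ry":0,"rz":0,"hand":1},{"dx":0,"dy":0,"dz":0,"rx":0,"ry":0,"rz":0,"hand":1}]'
python3 - <<'E'
from h import *
s=bot.sense();d=optics.get_image("wrist");d2=optics.get_image("scene");d3=optics.get_image("top")
np.save("w9.npy",dict(s=s,d=d),allow_pickle=True)
cv2.imwrite("pics/w9.png",np.hstack([cv2.resize(d["image"][180:430,200:430],(400,435)),cv2.resize(d2["image"][130:348,210:410],(400,435))]))
E
```

```text
clock: 21.12
position: [0.5312, 0.1196, 0.0513]
eef_rot: [-1.571, -0.004, -0.002]
force: [-8.4, -1.8, 21.7]
width: 0.616
```

View pics/w9.png

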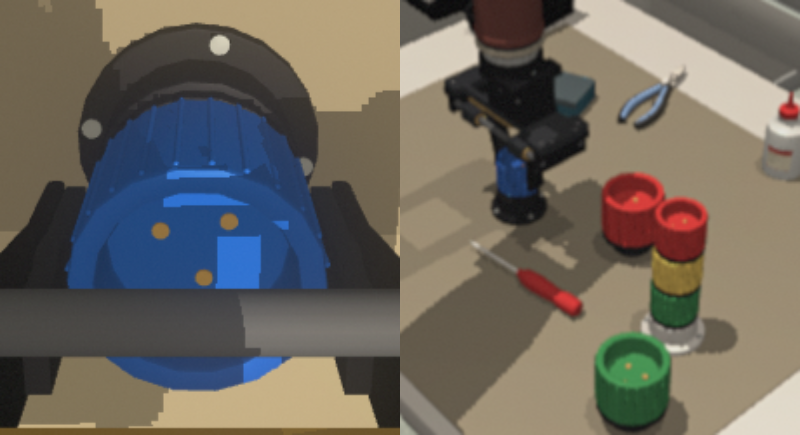

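Blue held 22 N at 51.3 mm (about home) and looks flush with the collar. The tower looks straight and closed up. I'll release, back off and check seating.

```bash
python3 -m creep '[{"dx":0,"dy":-2.5,"dz":0,"rx":0,"ry":0,"rz":0,"hand":-1},{"dx":0,"dy":0,"dz":0,"rx":0,"ry":0,"rz":0,"hand":-1},{"dx":0,"dy":0,"dz":0,"rx":0,"ry":0,"rz":0,"hand":-1},{"dx":0,"dy":-10,"dz":0,"rx":0,"ry":0,"rz":0,"hand":-1},{"dx":0,"dy":-30,"dz":0,"rx":0,"ry":0,"rz":0,"hand":-1},{"dx":0,"dy":-35,"dz":0,"rx":0,"ry":0,"rz":0,"hand":-1},{"dx":0,"dy":-35,"dz":0,"rx":0,"ry":0,"rz":0,"hand":-1},{"dx":0,"dy":-15,"dz":0,"rx":0,"ry":0,"rz":0,"hand":-1}]'
python3 -m creep '[{"dx":0,"dy":0,"dz":37,"rx":0,"ry":0,"rz":0,"hand":-1},{"dx":0,"dy":0,"dz":40,"rx":0,"ry":0,"rz":0,"hand":-1},{"dx":0,"dy":0,"dz":40,"rx":0,"ry":0,"rz":0,"hand":-1},{"dx":0,"dy":0,"dz":40,"rx":0,"ry":0,"rz":0,"hand":-1},{"dx":0,"dy":0,"dz":0,"rx":0,"ry":0,"rz":0,"hand":-1},{"dx":0,"dy":0,"dz":0,"rx":0,"ry":0,"rz":0,"hand":-1},{"dx":0,"dy":0,"dz":0,"rx":0,"ry":0,"rz":0,"hand":-1}]'
python3 - <<'E'
from h import *
s=bot.sense();d=optics.get_image("wrist");d2=optics.get_image("scene");d3=optics.get_image("top")
np.save("w10.npy",dict(s=s,d=d,d2=d2,d3=d3),allow_pickle=True)
a=cv2.resize(d["image"],(533,400));b=cv2.resize(d2["image"][195:310,235:275],(133,400));c=cv2.resize(d2["image"][215:315,330:363],(134,400))
cv2.imwrite("pics/w10.png",np.hstack([a,b,c]))
E
```

```text
clock: 21.93
position: [0.5313, 0.12, 0.1804]
eef_rot: [-1.57, -0.006, -0.004]
force: [0.9, -0.4, 1.2]
width: 0.993
clock: 22.52
position: [0.5286, 0.2766, 0.1748]
eef_rot: [-1.572, -0.001, 0.002]
force: [0.5, -0.3, 0.8]
width: 1.001
```

View pics/w10.png

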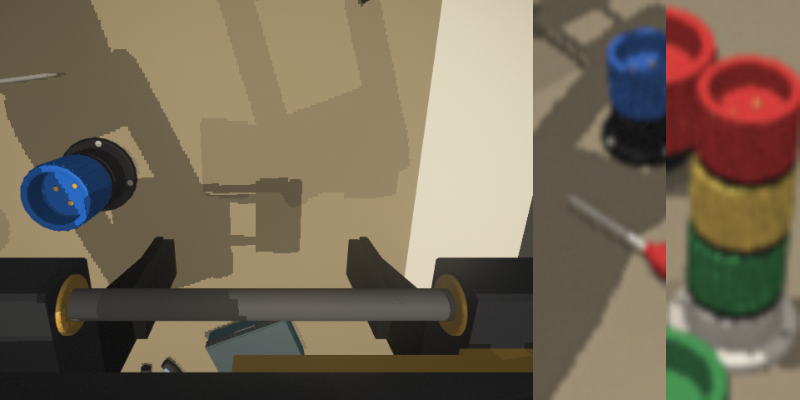

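Blue stands upright on the black base and the tower is upright. For a height check I'll overlay the predicted home rims (green line) and 9 mm-high rims (magenta line).

Run:
```python
from h import *
w=np.load("w10.npy",allow_pickle=True).item();s=w["s"]
def proj(d,P,k,x0,y0):
    f=240/np.tan(np.radians(d["vertical_fov"]/2))
    if "origin" in d:o=d["origin"];Rm=R.from_rotvec(d["orientation"]).as_matrix()
    else:
        T=d["tool_from_camera"];Rt=R.from_rotvec(s["eef_rot"]).as_matrix();o=Rt@T[:3,3]+s["position"];Rm=Rt@T[:3,:3]
    c=(P-o)@Rm;return np.c_[((c[:,0]/c[:,2]*f+d["cx"])-x0+.5)*k,((c[:,1]/c[:,2]*f+d["cy"])-y0+.5)*k]
t=np.linspace(0,2*np.pi,90)
def tile(d,x0,y0,n,k,items):
    im=cv2.resize(d["image"][y0:y0+n,x0:x0+n],None,fx=k,fy=k,interpolation=cv2.INTER_CUBIC)
    for x,y,z,r,col in items:
        cv2.polylines(im,[proj(d,np.c_[x+r*np.cos(t),y+r*np.sin(t),0*t+z],k,x0,y0).astype(int)],True,col,1)
    return cv2.resize(im,(400,400))
g,m,y=(0,255,0),(255,0,255),(255,255,0)
B=(.5262,.1197);W=(.518,-.1675)
a=tile(w["d"],10,150,170,4,[(*B,.008,.036,y),(*B,.08,.027,g),(*B,.089,.027,m)])
b=tile(w["d2"],310,205,105,4,[(*W,.008,.036,y),(*W,.176,.027,g),(*W,.185,.027,m)])
cv2.imwrite("pics/chk.png",np.hstack([a,b]))
```

```text
(no output)
```

View pics/chk.png

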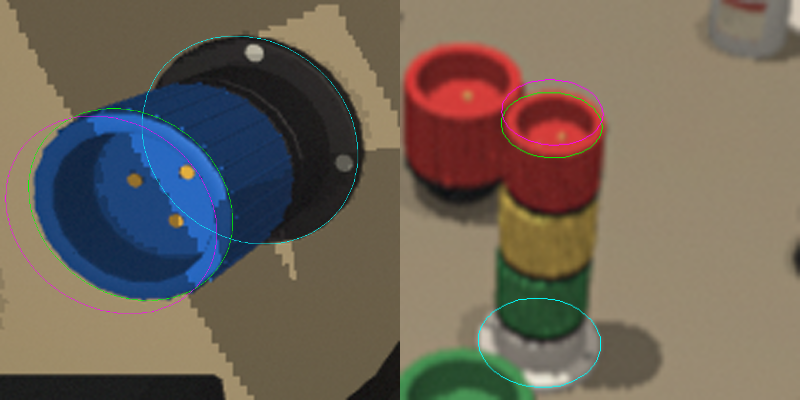

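The observed rims match the home-height outlines on both lights, not the 9 mm-high ones. Handing in.

```bash
python3 -c "
from rig import bot
s=bot.sense();print(s['clock'],s['force'].round(1));print(bot.finish_job())"
```

```text
22.6667 [ 0.3 -0.5  0.1]
the job is handed in; nothing more can be done
None
```

Both signal lights are assembled, and the job was handed in at 22.7 s on the robot's clock. The white base carries green, yellow and red from bottom to top, and the black base carries blue.

- **Seating by force:** each lamp stopped at its expected home height and then pushed back, at 25 N for green, 10 N for yellow, 13 N for red and 22 N for blue.
- **Seating by camera:** a last picture with predicted rim outlines drawn on it matched fully home for the top of the tower and for blue. It did not match the position 9 mm short of home.
- **One hiccup:** blue met about 31 N on the way in, slightly above the ball stop. It was gripped about 2.5 mm off centre, and it went home as I kept pushing.
- **Bystanders:** the arm kept clear of the spool, case and screwdriver, and in the pictures where they appear they look undisturbed. I did not measure their positions again at the end. The large red and green look-alikes were left alone.

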